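# Set a bottle cap to vent: bottom it, back it off a quarter turn, hold

### The job

Two amber bottles stand in a wire basket; one of them is going into the drying oven and its cap, only started on the thread, is covered by an upturned beaker. Take the beaker off and stand it on the open worktop, screw the cap down until it bottoms out, then back it off a quarter turn so that the bottle can vent. Leave the bottle standing in its pocket and everything else where it is, and finish still gripping the cap at that setting, without letting go, so that a colleague can tape it.

Things in the scene. Friction and masses are not known exactly. Their poses are not given: they have to be found in the camera images.
- rack: fixed steel-wire bottle basket, 90 x 210 x 54 mm, that does not move; origin at the centre of its underside on the worktop. Its long axis is y. Two square pockets, 73 mm inside, have their centres at y = +50 and y = -50 mm; their floor is 8 mm and their rim 54 mm above the worktop
- bottle: the bottle to work on (in either pocket, under the beaker): square amber bottle 70 x 70 mm, flat shoulder 88 mm above its underside, round neck and screw cap on top, 0.3 to 0.7 kg; loose, but the square pocket keeps it from turning (1.5 mm play on each side). Origin at the centre of its underside, z up along the axis of neck and cap
- cap: the bottle's ribbed grey screw cap, 36 mm across, 27 mm high, on the bottle's axis; origin at the centre of its underside: 97 mm above the bottle's underside when bottomed (its top is then 132 mm above the worktop), 4 mm higher per turn unscrewed. Nothing is within 30 mm of its side once the beaker is off. It turns stiffly (0.06 N m), stays where it is left and cannot come off
- cap_top (a point): centre of the cap's flat top; its x axis runs along a small moulded bar from the centre to the rim and turns with the cap
- cap_turn (a joint): turn of the cap on the bottle, rad: 0 = bottomed out on a hard stop, growing as it is unscrewed (anticlockwise seen from above); starts between 2.1 and 3.0; clockwise seen from above screws it down
- beaker: clear glass beaker, 52 mm across (57 over the spout), 71 mm high, 55 g, at first upside down over the cap, rim on the bottle's shoulder, not touching the cap, its closed end 167 mm above the worktop. Origin at the centre of the closed end's outer face; z points to the mouth (down at first). The round part's axis lies 2 mm to +y of the origin, the spout at -y. May be stood down either way up
- other_bottle: the same kind of bottle in the other pocket with its cap closed (one solid piece); leave it
- tape: roll of tape lying flat beyond the +y end of the basket, 100 mm across, 25 mm high, origin at the centre of its underside; leave it
- wash_bottle: plastic wash bottle with bent spout standing at the back left, 65 x 107 x 184 mm, origin under its middle; leave it
- timer: bench timer lying at the back in front of the monitor, 58 x 66 x 21 mm, origin at the centre of its underside; leave it
- septa_box: small box of spare septa at the back in front of the white instrument, 49 x 69 x 32 mm, origin at the centre of its underside; leave it. The worktop from 140 to 240 mm to the right of the basket's centre (towards world -y), up to world x = 0.50, is empty
There are look-alikes about, which are no part of the job. What is shaped like the beaker but green or red is not meant.

How it is judged (in metres and radians):
On the way, in this order (a step that is already met when the one before it is completed fails the run):
1. the beaker stands on the worktop, let go, away from the bottle (((angle between beaker's own z axis and vertical below 0.15 rad and height (world z) of beaker below 0.012 m) or (angle between beaker's own z axis and vertical above 2.99 rad and height (world z) of beaker between 0.06 and 0.08 m)) and horizontal distance between beaker and bottle above 0.075 m and linear speed of beaker below 0.03 m/s and contact force between the fingers and beaker below 0.1 N), for 0.2 s.
2. the cap is screwed down until it bottoms out (value of joint cap_turn below 0.08 rad), for 0.1 s.
At the end, for the whole second after the job is handed in: the cap is 90 degrees (+-20) back from its stop and still gripped (over 2 N); the bottle stands in its pocket (raised under 6 mm, tilted under 0.1 rad); the beaker stands on the worktop, either way up, let go and at rest, over 75 mm from the bottle's axis; the rest is within 30 mm of its start (all of step 1 and value of joint cap_turn between 1.2208 and 1.9208 rad and contact force between the fingers and cap above 2 N and z of bottle in the frame of rack below 0.014 m and angle between bottle's own z axis and vertical below 0.1 rad); the arm keeps its last pose, push and grip.
It fails at once if the other bottle is moved more than 30 mm (distance of other_bottle from where it was at the start of the episode above 0.03 m).
It fails at once if a bystander (tape, wash bottle, timer, box of septa) is moved more than 30 mm (distance of any of tape, wash_bottle, timer, septa_box from where it was at the start of the episode above 0.03 m).
It fails at once if the bottle is lifted more than 25 mm (z of bottle in the frame of rack above 0.033 m).
It also fails if it takes over 72 s, if anything falls off the work surface, if the arm or the gripper's body presses on something with over 40 N, if the wrist force passes 120 N, or if a joint passes its speed limit or range.

### The arm

A 6-joint arm with a two-finger parallel gripper is mounted at the origin on a cart in front of the work surface, level with it; the furniture and walls round the work are solid. World frame = base frame: x ahead of the robot, y to its left, z up, the work surface at z = 0. Lengths are in mm, angles in rad, forces in N, time in s.
With the tool pointing down it reaches from about 275 to 750 mm from the base axis. Payload 10.2 kg.
Tool frame: the origin (TCP) lies at the centre of the arm's flange, where the gripper is bolted on; the fingertips stand 173 mm ahead of it and the grasp point (between the pads) lies 155 mm ahead of it; z points along the fingers, y is the line along which they close (so a half turn about z gives the same grasp; the last joint's range is limited). The gripper opens to 85 mm and grips with 20 to 120 N. Pads are 22 mm wide; open, the fingers measure 114 mm over their backs; the gripper's body (76 mm by 85 mm) begins 54 mm behind the grasp point. The pads swing forward as they close: fully open they stand 13 mm farther back than shut.
Start: joints at [0.963, 0.313, 1.498, -0, 1.331, -0.223], TCP at [197.085, 486.611, 404.694] pointing down, gripper open.
Joint ranges: [-2.94, 2.94], [-0.97, 2.17], [0.19, 2.56], [-1.23, 4.37], [0.02, 3.11], [-2.88, 2.88]. Speed limits (rad/s): [2.39, 2.39, 3.01, 3.14, 3.14, 3.14].

### API

Orientations are given as a unit quaternion [w, x, y, z].
In Python, from rig import status, capture, camera_info, ticket gives the robot as it stands.
- The arm moves only by the shell command python3 -m crank 'ROWS' [FORCE]. ROWS is JSON, a list of rows, each a list of 7 numbers: the shift along the tool's x, y, z as a fraction of full scale, then the turn, a rotation vector about the tool's x, y, z as a fraction of full scale, then the closure, from 0 (fully open) to 1 (shut). A call has 1 to 12 rows; each row is the pose to reach, as a shift and turn from the pose commanded when the call began, along the tool's axes at that moment; what a row does not reach only later rows make up. Full scale, the value 1, is 0.1 m for a shift and 45 degrees for a turn. A row lasts 1/10 s, in which the tool goes at most 50 mm and 8.59 degrees, less where a joint would pass 70% of its speed; a pose out of reach is approached as far as the arm can. A call with a number of a shift or a turn outside -1 to 1 is refused whole. A call with a gripper value outside its range is refused whole. The fingers move at their own pace and stop on an object; FORCE is the grip in N (left out, the last holds). Time passes only in rows, so rows that repeat a pose let the fingers close. It gives the time, the measured TCP pose, the force, the opening and the grip force at its end, in the units of the state.
- status.sense(): the state, without advancing time (a new reading comes with each control period).
- capture(name): name is "scene" or "top" or "wrist"; returns (picture, depth): 384x512x3 uint8, red, green, blue; 384x512 float32, mm along the optical axis (not along the pixel's ray), 0 where there is no reading.
- camera_info(name): a dict with "K" (3x3 intrinsics, pixels), "camera_from_world" (4x4, takes a point from world to camera coordinates). Camera axes: x right, y up, looking along -z (the intrinsics and any distortion apply to the point x, -y, -z); pixel columns grow to the right and rows downward; lengths in mm; the calibration is good to about 2 mm. A picture is of the moment at which its call begins: read the wrist's pose just before it. camera_info takes no time and is no camera call; for the wrist camera it gives the pose at the moment of the call.
- ticket.finish_job(): hands the job in; it is judged then, once.
The state is a dict: "time_s": time; "joints": joint angles; "dq": joint speeds; "tau": joint torques, N m; "eef_pos": TCP position; "ee_rot": TCP orientation; "force": force on the tool from outside, world axes, zero at the start; "wrist_torque": the same for the moment, N m; "grip_width": opening from 0.0 (shut) to 1.0 (fully open); "grip_force": force on a finger pad.
Only numpy, scipy, OpenCV 4.12 (cv2) and the standard library are available. Lean on these libraries where they do the work, as an engineer would, in place of code of your own. Each camera call takes 0.05 s, during which the arm holds its last target. There are 200 camera calls.

## Working session

There is one attempt and no reset: what is moved stays moved. The work goes in short steps, Python scripts to look and compute and a shell command to move; the robot and the scene stay as the last step left them, time stands still between calls to the robot, and variables do not carry over. Pictures are saved under pics/ and viewed, at most 10 in all, crops included, and the job is handed in when it is done.

```bash
mkdir -p pics; ls; python3 - <<'E'
from rig import status, capture, camera_info
import cv2, numpy as np
print(status.sense())
for n in ("scene","top"):
    im,d=capture(n); cv2.imwrite(f"pics/{n}0.png",im[:,:,::-1]); np.save(f"pics/{n}0.npy",d)
    i=camera_info(n); print(n,i)
E
```

```text
pics
{'time_s': 0.0, 'joints': array([ 9.62573610e-01,  3.13465482e-01,  1.49844857e+00, -3.13879145e-06,
        1.33100886e+00, -2.23384415e-01]), 'dq': array([-4.42197418e-05,  1.34085215e-03,  5.07910557e-04, -1.91675844e-03,
        5.06603972e-04,  5.66933503e-05]), 'tau': array([ 1.02178488e-03, -4.12259459e+01, -2.59745765e+01, -1.19302872e-04,
        4.13750735e-03,  2.26371685e-05]), 'eef_pos': array([197.07141058, 486.56731046, 404.12268322]), 'ee_rot': array([-2.67266919e-04,  1.91233547e-01,  9.81544338e-01, -6.09068017e-04]), 'force': array([-0.3732795 ,  0.24564091,  0.01445742]), 'wrist_torque': array([-0.02939832, -0.05163791, -0.05043669]), 'grip_force': 0.0, 'grip_width': 0.9974017257249266}
scene {'K': array([[470.8971067 ,   0.        , 257.09951414],
       [  0.        , 470.8971067 , 193.58123315],
       [  0.        ,   0.        ,   1.        ]]), 'camera_from_world': array([[-5.61035921e-01, -8.27645557e-01,  1.55411861e-02,
         4.59819806e+02],
       [ 4.95358190e-01, -3.20628224e-01,  8.07352343e-01,
        -2.62848410e+02],
       [-6.63218636e-01,  4.60652119e-01,  5.89864956e-01,
        -1.31697778e+03],
       [ 0.00000000e+00,  0.00000000e+00,  0.00000000e+00,
         1.00000000e+00]])}
top {'K': array([[436.49349526,   0.        , 249.7213819 ],
       [  0.        , 436.49349526, 189.87263713],
       [  0.        ,   0.        ,   1.        ]]), 'camera_from_world': array([[ 2.12349287e-02, -9.99725724e-01, -9.87697012e-03,
         2.26613324e+02],
       [ 9.95582551e-01,  2.02411308e-02,  9.16825017e-02,
        -5.07723218e+02],
       [-9.14574343e-02, -1.17802105e-02,  9.95739305e-01,
        -1.39642109e+03],
       [ 0.00000000e+00,  0.00000000e+00,  0.00000000e+00,
         1.00000000e+00]])}
```

View pics/scene0.png

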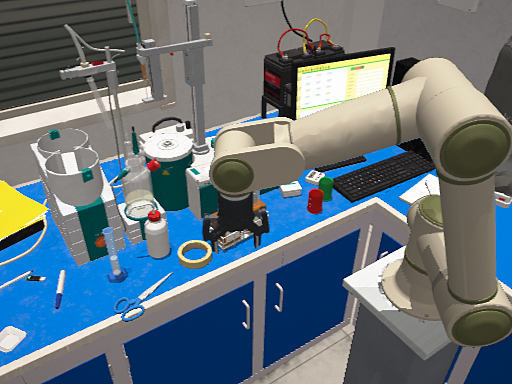

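View pics/top0.png

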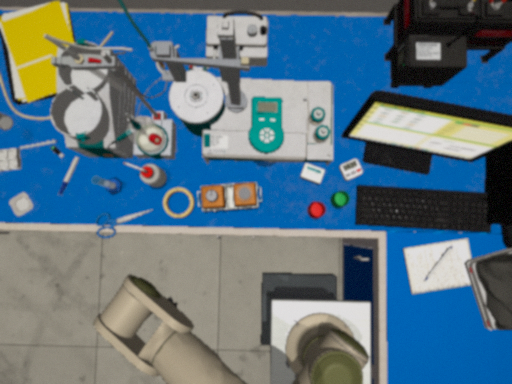

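The scene view shows the arm hiding most of the basket, with the tape at (195,255) and the wash bottle at (157,235). The top view shows the basket at about (229,195), caps at (213,196) and (245,194), tape at (178,203), and the red and green decoys at (316,209) and (340,199). I'll enlarge the basket.

```bash
cat > h.py <<'E'
import numpy as np, cv2
from rig import camera_info
def ray(n,u,v,info=None):
    i=info or camera_info(n);K=i["K"];T=np.array(i["camera_from_world"]);R=T[:3,:3]
    d=R.T@np.array([(u-K[0,2])/K[0,0],-(v-K[1,2])/K[1,1],-1]); return -R.T@T[:3,3],d
def at_z(n,u,v,z,info=None):
    c,d=ray(n,u,v,info); return c+d*(z-c[2])/d[2]
def at_d(n,u,v,dep,info=None):
    c,d=ray(n,u,v,info); return c+d*dep
def proj(n,p,info=None):
    i=info or camera_info(n);T=np.array(i["camera_from_world"]);q=T[:3,:3]@p+T[:3,3];K=i["K"]
    return K[0,0]*q[0]/-q[2]+K[0,2],K[1,1]*q[1]/q[2]+K[1,2]
def tri(rs):
    A=np.zeros((3,3));b=np.zeros(3)
    for c,d in rs:
        d=d/np.linalg.norm(d);P=np.eye(3)-np.outer(d,d);A+=P;b+=P@c
    p=np.linalg.solve(A,b); return p,[np.linalg.norm((np.eye(3)-np.outer(d,d)/(d@d))@(p-c)) for c,d in rs]
E
python3 - <<'E'
import cv2,numpy as np
from h import *
im=cv2.imread("pics/top0.png");d=np.load("pics/top0.npy")
cv2.imwrite("pics/crop0.png",cv2.resize(im[170:220,190:270],None,fx=10,fy=10,interpolation=cv2.INTER_CUBIC))
for u,v in [(213,196),(245,194),(178,188),(229,195),(320,225),(205,188),(255,186)]:
    print(u,v,at_d("top",u,v,d[v,u]).round(1), at_z("top",u,v,132).round(1))
E
```

```text
213 196 [471.9 345.3 137.1] [472.3 345.8 132. ]
245 194 [477.4 249.  167.7] [480.3 249.8 132. ]
178 188 [504.4 471.3  23.5] [494.3 452.1 132. ]
229 195 [485.8 305.   11.1] [476.3 297.8 132. ]
320 225 [394.2   3.5  -5.6] [392.2  24.2 132. ]
205 188 [499.4 374.8  95.7] [496.  370.6 132. ]
255 186 [517.7 220.2   7.1] [505.1 220.2 132. ]
```

View pics/crop0.png

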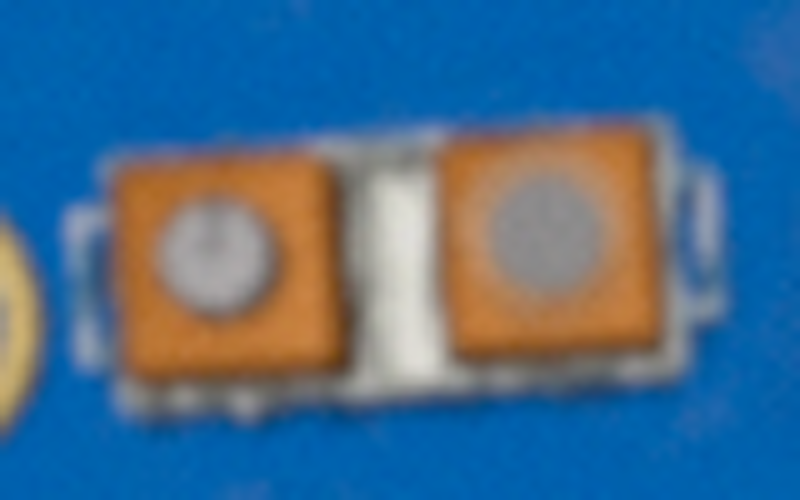

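The right-hand bottle (y≈249) is under the beaker: a dim cap with a glass halo, and the depth there reads 168 mm. The cap centres are at crop (216,254) and (547,237), and the left cap shows its bar.

```bash
python3 - <<'E'
import numpy as np
from h import *
from rig import status
L=at_z("top",211.15,194.95,132);B=at_z("top",244.25,193.25,134);B2=at_z("top",244.4,192.9,167)
print(L,B,B2,"yaw",np.degrees(np.arctan2(-(L-B)[0],(L-B)[1])),np.linalg.norm((L-B)[:2]))
print("red",at_z("top",316,209,40),"green",at_z("top",340,199,40),"edge",at_z("top",300,229,0))
from rig import camera_info
i=camera_info("wrist");T=i["camera_from_world"];print(i["K"][0],(-T[:3,:3].T@T[:3,3]).round(1));print((-T[2,:3]).round(3),T[0,:3].round(3))
s=status.sense();w,x,y,z=s["ee_rot"]
from scipy.spatial.transform import Rotation as R
M=R.from_quat([x,y,z,w]).as_matrix();print(M.round(3))
for t in ([430,255,404],[480,250,404]): print(M.T@(np.array(t)-s["eef_pos"]))
E
```

```text
[475.3380242 351.4893071 132.       ] [482.33052958 252.0227687  134.        ] [480.60155304 250.80687862 167.        ] yaw 4.021281931229978 99.71202231100347
red [444.3045233   23.45799822  40.        ] green [477.97470529 -53.13809079  40.        ] edge [379.6269936  69.7495526   0.       ]
[312.09713244   0.         254.87580749] [133.5 512.4 373.6]
[ 0.248 -0.101 -0.963] [ 0.376  0.927 -0.001]
[[-0.927  0.375 -0.001]
 [ 0.375  0.927 -0.001]
 [ 0.    -0.001 -1.   ]]
[-3.02836651e+02 -1.27212525e+02  2.67147702e-01]
[-3.51057436e+02 -1.13079050e+02  2.38033503e-01]
```

The caps measure 99.7 mm apart, as they should, with the beaker bottle at about (481,251) and a rack yaw near 4°. I'll move the wrist camera over.

```bash
python3 -m crank '[[-1,-0.4,0,0,0,0,0],[-1,-0.4,0,0,0,0,0],[-1,-0.4,0,0,0,0,0]]' && python3 -m crank '[[-1,-0.4,0,0,0,0,0],[-1,-0.4,0,0,0,0,0],[-1,-0.4,0,0,0,0,0]]' && python3 -m crank '[[-1,-0.4,0,0,0,0,0],[-1,-0.4,0,0,0,0,0],[-1,-0.4,0,0,0,0,0],[-1,-0.4,0,0,0,0,0],[-1,-0.4,0,0,0,0,0]]'
python3 - <<'E'
from rig import *
from h import *
print(status.sense()["joints"])
im,d=capture("wrist");cv2.imwrite("pics/w1.png",im[:,:,::-1]);np.save("pics/w1.npy",d)
i=camera_info("wrist");np.savez("pics/w1i.npz",**i)
print(proj("wrist",np.array([480.6,250.8,167])),proj("wrist",np.array([475,351,132])))
E
```

```text
time_s: 0.4
eef_pos: [277.3, 409.6, 404.4]
ee_rot: [0.0, 0.193, 0.981, -0.001]
force: [0.1, 0.5, -1.1]
grip_width: 0.999
grip_force: 0.0
time_s: 0.7
eef_pos: [354.9, 334.9, 404.4]
ee_rot: [0.0, 0.193, 0.981, -0.0]
force: [-0.6, 0.8, -0.3]
grip_width: 0.996
grip_force: 0.0
time_s: 1.2
eef_pos: [429.4, 263.7, 404.5]
ee_rot: [-0.0, 0.191, 0.982, 0.0]
force: [-0.3, 0.4, 0.3]
grip_width: 1.003
grip_force: 0.0
[ 3.17690175e-01  2.66470864e-01  1.56000632e+00  4.35849946e-04
  1.31573159e+00 -8.69304839e-01]
(np.float64(264.1699041339299), np.float64(276.85512243470157)) (np.float64(374.7911413957435), np.float64(207.6414035023093))
```

View pics/w1.png

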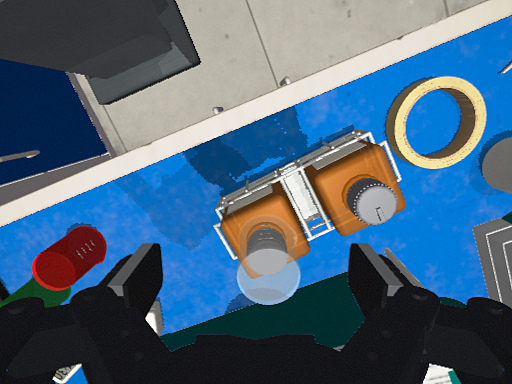

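The wrist view shows the beaker's closed end as a bright disc at about (268,275), the cap under it near (267,245), the other cap at (377,200), and the red decoy at (70,257). I'll enlarge it to get the centre.

```bash
python3 - <<'E'
from h import *
im=cv2.imread("pics/w1.png")
a=cv2.resize(im[190:320,200:345],None,fx=4.4,fy=4.4,interpolation=cv2.INTER_CUBIC)
b=cv2.resize(cv2.imread("pics/top0.png")[180:207,230:260],None,fx=5,fy=5,interpolation=cv2.INTER_CUBIC)
a[:b.shape[0],:b.shape[1]]=b
cv2.imwrite("pics/w1c.png",a)
E
```

```text
(no output)
```

View pics/w1c.png

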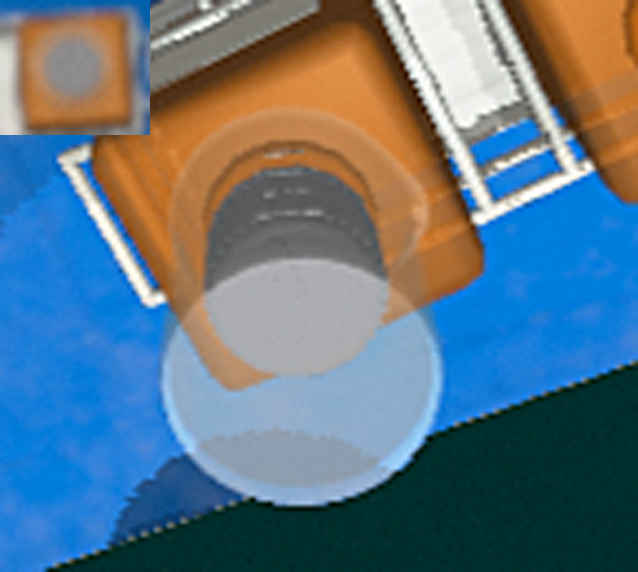

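```bash
python3 - <<'E'
from h import *
i=dict(np.load("pics/w1i.npz"))
bw=at_z("wrist",268.25,276.3,167,i);cw=at_z("wrist",267.1,256.9,133.6,i)
d=np.load("pics/w1.npy");print(d[283,268],at_d("wrist",268,283,d[283,268],i),at_d("wrist",267,260,d[260,267],i))
print("beaker",bw,"cap",cw, "left cap at 132",at_z("wrist",375,204,132,i))
print("cap tri",tri([ray("top",244.2,193.2),ray("wrist",267.1,256.9,i)]))
E
```

```text
232.95514 [486.24368063 251.63685248 167.37144609] [468.48374337 257.79698442 167.08520241]
beaker [481.30489803 253.78037588 167.        ] cap [482.46201711 253.7795992  133.6       ] left cap at 132 [472.06294869 352.0232483  132.        ]
cap tri (array([482.93415664, 252.88654987, 132.0016292 ]), [np.float64(0.7206841028513712), np.float64(0.7206841028514247)])
```

Both views agree: the cap is at about (482.7,253.2), top z≈132–134, and the beaker is at (481.5,253.8,167). I'll go over it and lower.

```bash
python3 -m crank '[[-0.526,0.103,0,0,0,0,0],[-0.526,0.103,0,0,0,0,0],[-0.526,0.103,0.2,0,0,0,0],[-0.526,0.103,0.4,0,0,0,0],[-0.526,0.103,0.6,0,0,0,0],[-0.526,0.103,0.8,0,0,0,0],[-0.526,0.103,1,0,0,0,0],[-0.526,0.103,1,0,0,0,0],[-0.526,0.103,1,0,0,0,0]]' 20 && python3 -m crank '[[0,0,0.065,0,0,0,0],[0,0,0.065,0,0,0,0.2],[0,0,0.065,0,0,0,0.5],[0,0,0.065,0,0,0,0.5],[0,0,0.065,0,0,0,0.5],[0,0,0.065,0,0,0,0.5],[0,0,0.065,0,0,0,0.5]]' 20
```

```text
time_s: 2.15
eef_pos: [482.3, 253.4, 305.4]
ee_rot: [0.0, 0.191, 0.982, 0.0]
force: [-0.3, 0.8, 0.9]
grip_width: 1.0
grip_force: 0.0
time_s: 2.85
eef_pos: [482.8, 252.6, 298.5]
ee_rot: [0.0, 0.191, 0.982, 0.0]
force: [-0.5, -0.4, 3.6]
grip_width: 0.557
grip_force: 20.3
```

Gripped at 20 N. I'll lift it 100 mm.

```bash
python3 -m crank '[[0,0,-0.1,0,0,0,0.7],[0,0,-0.2,0,0,0,0.7],[0,0,-0.35,0,0,0,0.7],[0,0,-0.5,0,0,0,0.7],[0,0,-0.65,0,0,0,0.7],[0,0,-0.8,0,0,0,0.7],[0,0,-0.9,0,0,0,0.7],[0,0,-0.9,0,0,0,0.7],[0,0,-0.9,0,0,0,0.7]]' 25
python3 - <<'E'
from rig import *
from h import *
from scipy.spatial.transform import Rotation as R
s=status.sense();w,x,y,z=s["ee_rot"];M=R.from_quat([x,y,z,w]).as_matrix()
print(s["joints"],M.T@(np.array([442,118,s["eef_pos"][2]])-s["eef_pos"]))
im,d=capture("wrist");cv2.imwrite("pics/w2.png",im[:,:,::-1])
E
```

```text
time_s: 3.75
eef_pos: [482.6, 252.5, 387.9]
ee_rot: [-0.0, 0.191, 0.982, -0.0]
force: [-0.0, 0.4, -1.3]
grip_width: 0.557
grip_force: 25.8
[ 2.66923324e-01  3.69271858e-01  1.46404655e+00 -1.52828857e-06
  1.30874166e+00 -9.19089084e-01] [-1.28545057e+01 -1.39948366e+02  3.50751900e-02]
```

View pics/w2.png

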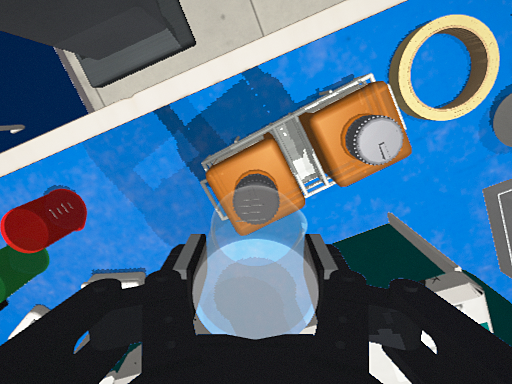

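The beaker hangs in the fingers at about (258,270), and the bottle stays in its pocket with its cap clear at (256,197). I'll carry it to (442,118).

```bash
python3 -m crank '[[-0.03,-0.3,0,0,0,0,0.7],[-0.06,-0.6,0,0,0,0,0.7],[-0.07,-0.9,0,0,0,0,0.7],[-0.07,-0.9,0,0,0,0,0.7]]' && python3 -m crank '[[-0.06,-0.3,0,0,0,0,0.7],[-0.06,-0.5,0.1,0,0,0,0.7],[-0.06,-0.5,0.35,0,0,0,0.7],[-0.06,-0.5,0.6,0,0,0,0.7],[-0.06,-0.5,0.85,0,0,0,0.7],[-0.06,-0.5,0.95,0,0,0,0.7],[-0.06,-0.5,0.95,0,0,0,0.7]]' && python3 -m crank '[[0,0,0.2,0,0,0,0.7],[0,0,0.4,0,0,0,0.7],[0,0,0.6,0,0,0,0.7],[0,0,0.75,0,0,0,0.7],[0,0,0.83,0,0,0,0.7],[0,0,0.87,0,0,0,0.7],[0,0,0.885,0,0,0,0.7],[0,0,0.895,0,0,0,0.7],[0,0,0.9,0,0,0,0.7],[0,0,0.9,0,0,0,0.7]]'
```

```text
time_s: 4.2
eef_pos: [454.8, 164.5, 387.7]
ee_rot: [-0.001, 0.192, 0.981, -0.001]
force: [-0.1, 2.1, -1.3]
grip_width: 0.557
grip_force: 26.0
time_s: 4.9
eef_pos: [442.2, 118.2, 292.2]
ee_rot: [-0.001, 0.191, 0.982, -0.0]
force: [0.2, 0.3, 0.4]
grip_width: 0.556
grip_force: 26.1
time_s: 5.9
eef_pos: [442.3, 118.0, 203.5]
ee_rot: [0.0, 0.191, 0.982, 0.0]
force: [0.1, 0.2, -0.6]
grip_width: 0.555
grip_force: 26.1
```

```bash
python3 -m crank '[[0,0,0.005,0,0,0,0.7],[0,0,0.01,0,0,0,0.7],[0,0,0.012,0,0,0,0.7],[0,0,0.012,0,0,0,0.7]]'
```

```text
time_s: 6.3
eef_pos: [442.4, 117.9, 202.4]
ee_rot: [0.0, 0.191, 0.982, 0.0]
force: [-0.8, -0.1, 6.2]
grip_width: 0.551
grip_force: 26.3
```

Force up 6 N: it has touched the worktop. I'll release it and rise.

```bash
python3 -m crank '[[0,0,0,0,0,0,0.4],[0,0,0,0,0,0,0.15],[0,0,0,0,0,0,0.15],[0,0,0,0,0,0,0.15],[0,0,-0.1,0,0,0,0.15],[0,0,-0.3,0,0,0,0.15],[0,0,-0.6,0,0,0,0.15],[0,0,-1,0,0,0,0.15],[0,0,-1,0,0,0,0.15],[0,0,-1,0,0,0,0.15]]' && python3 -m crank '[[0,0,-0.4,0,0,0,0.15],[0,0,-0.8,0,0,0,0.15],[0,0.3,-0.9,0,0,0,0.15],[0,0.6,-0.9,0,0,0,0.15],[0,0.9,-0.9,0,0,0,0.15],[0,0.9,-0.9,0,0,0,0.15],[0,0.9,-0.9,0,0,0,0.15]]'
python3 - <<'E'
from rig import *
from h import *
s=status.sense();print(s["joints"])
im,d=capture("wrist");cv2.imwrite("pics/w3.png",im[:,:,::-1]);np.savez("pics/w3i.npz",**camera_info("wrist"))
E
```

```text
time_s: 7.3
eef_pos: [442.1, 118.0, 302.8]
ee_rot: [0.001, 0.191, 0.982, 0.0]
force: [-0.0, -0.3, -1.1]
grip_width: 0.85
grip_force: 0.0
time_s: 8.0
eef_pos: [475.9, 201.5, 390.7]
ee_rot: [-0.001, 0.191, 0.982, -0.001]
force: [-0.2, -0.2, 0.3]
grip_width: 0.85
grip_force: 0.0
[ 1.73602534e-01  3.06629163e-01  1.54366025e+00 -2.15601855e-04
  1.29404148e+00 -1.01332355e+00]
```

View pics/w3.png

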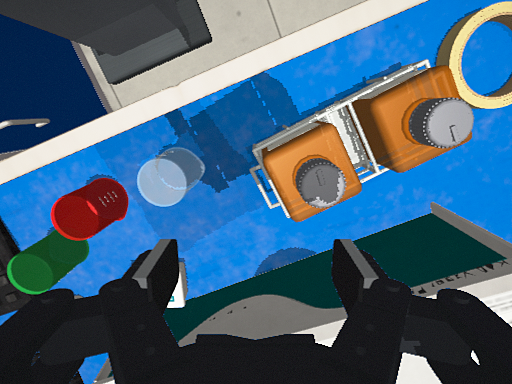

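The beaker stands at (170,178), upright, with the bottle untouched and its cap at (323,183), bar pointing up. I'll rectify the cap top to world axes to get centre and bar angle.

```bash
cat >> h.py <<'E'
def rect(n,im,c,z,info=None,S=10,half=30):
    # patch: right = +x, up = +y, S px/mm, centred at c
    w=np.array([[c[0]+a,c[1]+b,z] for a,b in((-half,half),(half,half),(half,-half),(-half,-half))])
    src=np.float32([proj(n,p,info) for p in w]);N=2*half*S
    return cv2.warpPerspective(im,cv2.getPerspectiveTransform(src,np.float32([[0,0],[N,0],[N,N],[0,N]])),(N,N),flags=cv2.INTER_CUBIC)
E
python3 - <<'E'
from h import *
i=dict(np.load("pics/w3i.npz"));im=cv2.imread("pics/w3.png")
p=rect("wrist",im,(482.7,253.2),133.6,i)
cv2.circle(p,(300,300),180,(0,255,0),1);cv2.drawMarker(p,(300,300),(0,0,255),0,20)
cv2.imwrite("pics/r3.png",p)
E
```

```text
(no output)
```

View pics/r3.png

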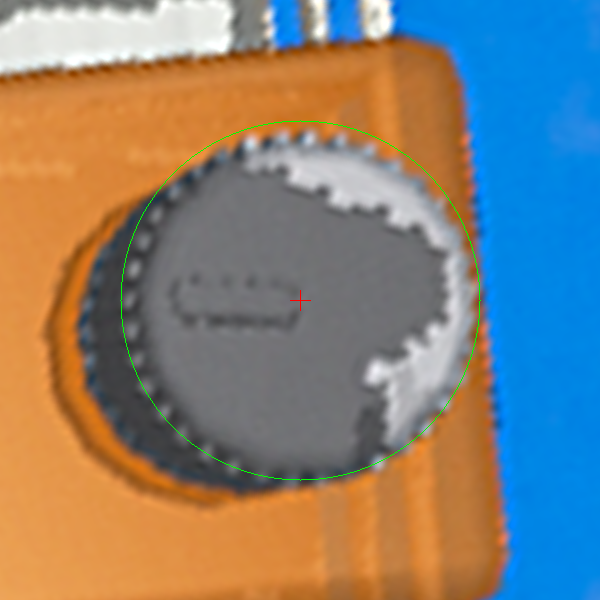

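The cap centre refines to about (482.6,252.8), and the bar points to world 180°. I'll lower the open fingers round the cap and grip it.

```bash
python3 -m crank '[[0.13,0.5,0,0,0,0,0.15],[0.13,0.5,0,0,0,0,0.15],[0.13,0.5,0,0,0,0,0.15],[0.13,0.5,0.25,0,0,0,0.15],[0.13,0.5,0.5,0,0,0,0.15],[0.13,0.5,0.75,0,0,0,0.15],[0.13,0.5,0.9,0,0,0,0.15],[0.13,0.5,0.9,0,0,0,0.15]]' && python3 -m crank '[[0,0,0.1,0,0,0,0.15],[0,0,0.2,0,0,0,0.15],[0,0,0.257,0,0,0,0.15],[0,0,0.257,0,0,0,0.4],[0,0,0.257,0,0,0,0.8],[0,0,0.257,0,0,0,0.8],[0,0,0.257,0,0,0,0.8],[0,0,0.257,0,0,0,0.8],[0,0,0.257,0,0,0,0.8]]' 30; python3 -c "
from rig import status; s=status.sense(); print(s['joints'],s['wrist_torque'],s['force'])"
```

```text
time_s: 8.85
eef_pos: [482.4, 251.1, 300.2]
ee_rot: [-0.002, 0.192, 0.981, -0.001]
force: [-0.2, -0.4, 0.7]
grip_width: 0.852
grip_force: 0.0
time_s: 9.75
eef_pos: [482.8, 252.7, 276.8]
ee_rot: [0.0, 0.191, 0.982, 0.0]
force: [0.2, 2.5, 3.7]
grip_width: 0.416
grip_force: 31.1
[ 2.67078190e-01  4.88361063e-01  1.59898000e+00  2.02604737e-04
  1.05306578e+00 -9.19079097e-01] [ 0.25863111 -0.03144296 -0.09535833] [0.20735175 2.47354056 3.68481293]
```

Gripped at 31 N. Screwing down starts with 90°, following the thread's 4 mm per turn.

```bash
q(){ python3 -c "
from rig import status; s=status.sense(); print('q6',s['joints'][5].round(3),'Mz',s['wrist_torque'].round(3),s['force'].round(1))"; }
python3 -m crank '[[0,0,0.001,0,0,0.18,0.8],[0,0,0.002,0,0,0.36,0.8],[0,0,0.003,0,0,0.54,0.8],[0,0,0.004,0,0,0.72,0.8],[0,0,0.005,0,0,0.9,0.8],[0,0,0.005,0,0,1,0.8],[0,0,0.005,0,0,1,0.8]]' | grep -v ee_; q
python3 -m crank '[[0,0,0.001,0,0,0.18,0.8],[0,0,0.002,0,0,0.36,0.8],[0,0,0.003,0,0,0.54,0.8],[0,0,0.004,0,0,0.72,0.8],[0,0,0.005,0,0,0.9,0.8],[0,0,0.005,0,0,1,0.8],[0,0,0.005,0,0,1,0.8]]' | grep -v ee_; q
```

```text
time_s: 10.45
eef_pos: [483.0, 252.7, 276.3]
force: [1.6, 3.2, 3.8]
grip_width: 0.417
grip_force: 31.3
q6 -0.133 Mz [ 0.37  -0.148 -0.038] [1.6 3.2 3.8]
time_s: 11.15
eef_pos: [483.1, 252.6, 275.8]
force: [2.2, 1.9, 4.6]
grip_width: 0.407
grip_force: 31.4
q6 0.65 Mz [ 0.406 -0.491 -0.032] [2.2 1.9 4.6]
```

```bash
q(){ python3 -c "
from rig import status; s=status.sense(); print('q6',s['joints'][5].round(3),'M',s['wrist_torque'].round(3),s['force'].round(1),s['grip_force'].round(1))"; }
python3 -m crank '[[0,0,0.001,0,0,0.15,0.8],[0,0,0.002,0,0,0.3,0.8],[0,0,0.003,0,0,0.44,0.8],[0,0,0.003,0,0,0.44,0.8]]' >/dev/null; q
python3 -m crank '[[0,0,0.001,0,0,0.11,0.8],[0,0,0.001,0,0,0.22,0.8],[0,0,0.001,0,0,0.22,0.8]]' >/dev/null; q
python3 -m crank '[[0,0,0.001,0,0,0.11,0.8],[0,0,0.001,0,0,0.22,0.8],[0,0,0.001,0,0,0.22,0.8]]' >/dev/null; q
python3 -m crank '[[0,0,0.001,0,0,0.11,0.8],[0,0,0.001,0,0,0.22,0.8],[0,0,0.001,0,0,0.22,0.8]]' >/dev/null; q
```

```text
Traceback (most recent call last):
AttributeError: 'float' object has no attribute 'round'
Traceback (most recent call last):
AttributeError: 'float' object has no attribute 'round'
Traceback (most recent call last):
AttributeError: 'float' object has no attribute 'round'
Traceback (most recent call last):
AttributeError: 'float' object has no attribute 'round'
```

My print helper failed, but the moves ran, so about 140° are done. I'll read the state before going on.

```bash
cat > q.py <<'E'
from rig import status
s=status.sense(); print(round(s['time_s'],2),'q6',s['joints'][5].round(3),'M',s['wrist_torque'].round(3),s['force'].round(1),s['eef_pos'].round(1),s['grip_force'])
E
python3 q.py
python3 -m crank '[[0,0,0.001,0,0,0.11,0.8],[0,0,0.001,0,0,0.22,0.8],[0,0,0.001,0,0,0.22,0.8]]' >/dev/null; python3 q.py
```

```text
12.45 q6 1.514 M [ 0.016 -0.613 -0.064] [ 3.8 -0.1  5.4] [483.2 252.4 275.3] 31.43312394618988
12.75 q6 1.687 M [-0.045 -0.606 -0.016] [ 4.1 -1.8  5. ] [483.2 252.4 275.2] 31.43498182296753
```

```bash

python3 -m crank '[[0,0,0.001,0,0,0.11,0.8],[0,0,0.001,0,0,0.2,0.8],[0,0,0.001,0,0,0.2,0.8]]' >/dev/null; python3 q.py
python3 -m crank '[[0,0,0.001,0,0,0.11,0.8],[0,0,0.001,0,0,0.2,0.8],[0,0,0.001,0,0,0.2,0.8]]' >/dev/null; python3 q.py
python3 -m crank '[[0,0,0,0,0,0.11,0.8],[0,0,0,0,0,0.2,0.8],[0,0,0,0,0,0.2,0.8]]' >/dev/null; python3 q.py
```

```text
13.05 q6 1.843 M [-0.065 -0.611 -0.082] [ 4.2 -0.6  6.2] [483.2 252.3 275.1] 31.445481777191162
13.35 q6 2.0 M [-0.124 -0.653 -0.059] [ 3.9 -0.8  5.8] [483.2 252.2 275. ] 31.446581482887268
13.65 q6 2.156 M [-0.368 -0.935  0.506] [ 6.1 -2.2  4. ] [483.4 252.2 274.9] 31.32931888103485
```

The torque jumped from -0.06 to +0.51 N m, so this is the stop. I'll press a little further to confirm and hold.

```bash

python3 -m crank '[[0,0,0,0,0,0.06,0.8],[0,0,0,0,0,0.06,0.8],[0,0,0,0,0,0.06,0.8]]' >/dev/null; python3 q.py
python3 - <<'E'
from rig import *
from h import *
im,d=capture("wrist");cv2.imwrite("pics/w4.png",im[:,:,::-1]);np.savez("pics/w4i.npz",**camera_info("wrist"))
E
```

```text
13.95 q6 2.202 M [ 0.216 -0.84   0.431] [5.8 0.7 4.5] [483.3 252.5 275. ] 31.290689706802368
```

The torque plateaus at 0.43 N m, so the pads are starting to slip and the cap is bottomed. Backing off 92°: 90° plus allowance for bottle play.

```bash

python3 -m crank '[[0,0,0,0,0,-0.15,0.8],[0,0,-0.001,0,0,-0.33,0.8],[0,0,-0.002,0,0,-0.5,0.8],[0,0,-0.003,0,0,-0.68,0.8],[0,0,-0.004,0,0,-0.85,0.8],[0,0,-0.005,0,0,-1,0.8],[0,0,-0.005,0,0,-1,0.8]]' >/dev/null; python3 q.py
python3 -m crank '[[0,0,-0.001,0,0,-0.15,0.8],[0,0,-0.002,0,0,-0.33,0.8],[0,0,-0.003,0,0,-0.5,0.8],[0,0,-0.004,0,0,-0.68,0.8],[0,0,-0.005,0,0,-0.85,0.8],[0,0,-0.005,0,0,-1,0.8],[0,0,-0.005,0,0,-1,0.8]]' >/dev/null; python3 q.py
python3 -m crank '[[0,0,0,0,0,-0.05,0.8],[0,0,0,0,0,-0.05,0.8],[0,0,0,0,0,-0.05,0.8]]' >/dev/null; python3 q.py
python3 - <<'E'
from rig import *
from h import *
im,d=capture("wrist");i=camera_info("wrist");cv2.imwrite("pics/w5.png",im[:,:,::-1])
t,_=capture("top")
i4=dict(np.load("pics/w4i.npz"))
def half(a):return cv2.resize(a,(400,300))
c=(482.8,252.6)
row1=np.hstack([half(cv2.imread("pics/w4.png")),half(im[:,:,::-1].copy())])
row2=np.hstack([cv2.resize(rect("top",t[:,:,::-1].copy(),c,133),(300,300)),half(cv2.resize(t[150:240,170:290,::-1],None,fx=4,fy=4)),np.zeros((300,100,3),np.uint8)])
cv2.imwrite("pics/f.png",np.vstack([row1,row2]))
E
```

```text
14.7 q6 1.416 M [ 0.254 -0.148  0.123] [1.2 1.3 5.1] [482.8 252.6 275.2] 31.406725645065308
15.4 q6 0.631 M [ 0.327 -0.088  0.087] [1.1 2.2 5.9] [482.7 252.6 275.7] 31.43960952758789
15.7 q6 0.595 M [ 0.254 -0.14   0.063] [0.2 2.1 6.1] [482.7 252.6 275.7] 31.454138159751892
```

View pics/f.png

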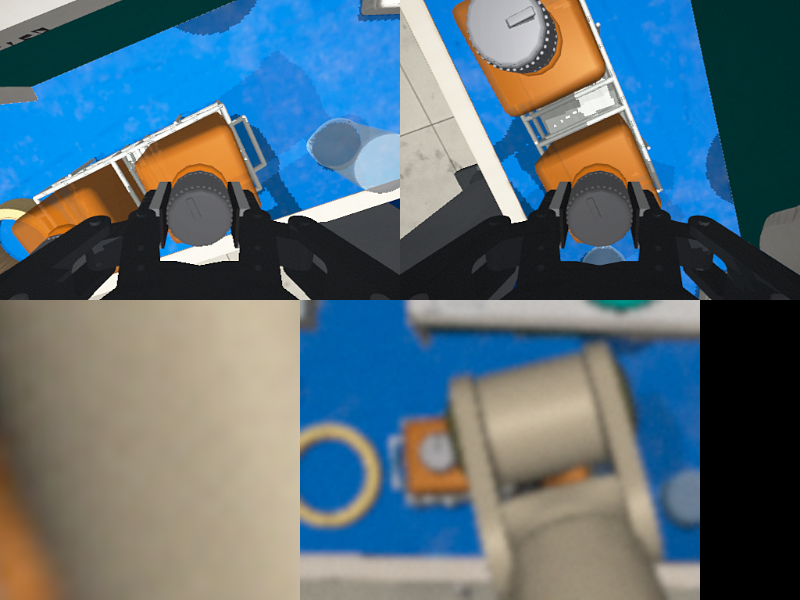

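The cap is still gripped. Its bar sits at the same place relative to the fingers at the stop (192,205) and now (592,205), so there was no slip on the back-off of 1.61 rad. The beaker stands clear of the bottle, so I'll hand in.

```bash
python3 -c "
from rig import ticket; print(ticket.finish_job())"
```

```text
the job is handed in; nothing more can be done
None
```

The job is handed in, with no verdict shown: the beaker stands mouth-down on the open worktop at about (442, 118) mm, and the cap was screwed to its stop, backed off about 1.6 rad (92°) by wrist angle, and is still gripped at 31 N.

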